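# Load the screw feeder with the fuller coil cartridge

### The job

One of the two identical orange cartridges on the counter holds a full coil of screws, the other is nearly used up: lift each to feel which is heavier. Press (do not drop) the heavier one straight down into the feeder's cradle until it is fully home with both spring clips snapped over its end lugs, and stand the lighter one upright inside the red refill tray, flat on its floor. Leave the jar, the carton and the screwdriver where they are.

Things in the scene. Friction and masses are not known exactly. Their poses are not given: they have to be found in the camera images.
- cart_a_mid (a point): middle of one closed orange cartridge, 46 above its base (own z up). Case 120 long (own x) x 60 wide (y) x 60 high, flat base and lid; on the lid a black grip rib 64 long (x) x 24 wide (y) x 32 high: 92 high in all. The lid is 14, the rib top 46 above this point. Same when turned half round.
- cart_b_mid (a point): the same point of the other cartridge, outwardly identical. One holds a full coil (0.50 to 0.64 kg in all), the other a nearly used-up one (0.19 to 0.26 kg); which is which changes from start to start and cannot be seen. The coil is central, with 3 mm of play. Both start upright on the counter.
- cart_a: the cartridge of cart_a_mid; origin at the centre of its underside. At each x end a black lug 40 wide (y) sticks out 10 (140 over the lugs), flat on top at 30 above the base; its underside slopes back, a chamfer from 26 above the base down to the case end at 6 above it.
- cart_b: the cartridge of cart_b_mid, of the same make as cart_a; origin at the centre of its underside
- seat (a point): cradle of the fixed screw feeder: centre of the top face of its steel base plate (top 12 above the counter), where the centre of a cartridge's base sits when home; the cartridge's length lies along x (either way round), z up. Yellow guide rails 60 long, 10 above the plate, inner faces at y = +-35, leave the case 5 of play each side.
- feeder: the same feeder, same axes, origin on the counter 12 below seat; base plate 190 (x) x 100 (y). A green housing 75 x 110, its top 60 above the counter, stands at x 96 to 171, beyond the far clip.
- clip_far (a joint): sprung steel clip at the cradle's x = +69, hinged at its foot: 40 wide, 53 high, its rounded nose 36 above the plate reaches in to x = 64.5, top flared outward. 0 = upright at rest (also when snapped home); a lug pushed down spreads it to about 0.15 rad.
- clip_near (a joint): the like clip at x = -69 (nose to -64.5). The noses meet the chamfers when its base is about 25 above the plate, and snap over the lugs in the last 4 or so; spreading both takes a push of some 10 to 18 N from above; the cartridge's weight alone does not do it. When home, its lugs have about 3 of play lengthwise.
- tray: red open refill tray, fixed, 210 (x) x 150 (y) x 24 high outside, walls and floor 6 thick; origin at the centre of its underside, on the counter
- jar_mid (a point): bystander: jar with red lid, 60 across, 100 high, point half-way up its axis
- carton_mid (a point): bystander: cardboard carton 70 x 110 x 60 high, point at its centre
- driver_grip (a point): bystander: screwdriver 180 long lying on the counter, point on its handle

How it is judged (in metres and radians):
On the way:
1. a cartridge, under the gripper's fingers (not dropped), goes down between the clips (((z of cart_a_mid in the frame of seat below 0.067 m and horizontal distance between cart_a_mid and seat below 0.015 m and contact force between the fingers and cart_a above 1 N) or (z of cart_b_mid in the frame of seat below 0.067 m and horizontal distance between cart_b_mid and seat below 0.015 m and contact force between the fingers and cart_b above 1 N))), for 0.03 s.
At the end, for the whole second after the job is handed in: Heavier cartridge home in the cradle (point 42-50 mm above plate, within 6 mm along, 10 mm across, 0.08 rad upright, 0.17 rad in line), both clips under 0.06 rad; the lighter (under 3.5 N on the tray) upright within 0.1 rad on the tray floor, within 80 x 60 mm of its centre (value of joint each of clip_far, clip_near below 0.06 rad and ((z of cart_a_mid in the frame of seat between 0.042 and 0.05 m and x of cart_a_mid in the frame of seat between -0.006 and 0.006 m and y of cart_a_mid in the frame of seat between -0.01 and 0.01 m and angle between cart_a_mid's own z axis and vertical below 0.08 rad and angle between the x axis of cart_a_mid and the x axis of seat, either way round below 0.17 rad and x of cart_b_mid in the frame of tray between -0.08 and 0.08 m and y of cart_b_mid in the frame of tray between -0.06 and 0.06 m and z of cart_b_mid in the frame of tray below 0.058 m and angle between cart_b_mid's own z axis and vertical below 0.1 rad and contact force between cart_b and tray between 0.8 and 3.5 N) or (z of cart_b_mid in the frame of seat between 0.042 and 0.05 m and x of cart_b_mid in the frame of seat between -0.006 and 0.006 m and y of cart_b_mid in the frame of seat between -0.01 and 0.01 m and angle between cart_b_mid's own z axis and vertical below 0.08 rad and angle between the x axis of cart_b_mid and the x axis of seat, either way round below 0.17 rad and x of cart_a_mid in the frame of tray between -0.08 and 0.08 m and y of cart_a_mid in the frame of tray between -0.06 and 0.06 m and z of cart_a_mid in the frame of tray below 0.058 m and angle between cart_a_mid's own z axis and vertical below 0.1 rad and contact force between cart_a and tray between 0.8 and 3.5 N))); the robot touches nothing.
It fails at once if the jar is moved by more than 4 cm (distance of jar_mid from where it was at the start of the episode above 0.04 m).
It fails at once if the carton is moved by more than 4 cm (distance of carton_mid from where it was at the start of the episode above 0.04 m).
It fails at once if the screwdriver is moved by more than 4 cm (distance of driver_grip from where it was at the start of the episode above 0.04 m).
It also fails if it takes over 64 s, if anything falls off the work surface, if the arm or the gripper's body presses on something with over 40 N, if the wrist force passes 120 N, or if a joint passes its speed limit or range.

### The arm

A 6-joint arm with a two-finger parallel gripper is mounted at the origin on the work surface. World frame = base frame: x ahead of the robot, y to its left, z up, the work surface at z = 0. Lengths are in m, angles in degrees, forces in N, time in s.
With the tool pointing down it reaches from about 0.4 to 0.825 m from the base axis. Payload 7 kg.
Tool frame: the origin (TCP) lies midway between the tips of the shut fingers; the grasp point (between the pads) lies 19 mm behind it; z points along the fingers, y is the line along which they close (so a half turn about z gives the same grasp; the last joint's range is limited). The gripper opens to 88 mm and grips with 3 to 60 N. Pads are 19 mm wide; open, the fingers measure 130 mm over their backs; the gripper's body (78 mm by 193 mm) begins 47 mm behind the grasp point.
Start: joints at [88.757, 20.546, 0.682, 0, -70.136, -16.507], TCP at [0.206, 0.643, 0.227] pointing down, gripper open.
Joint ranges: [-176.03, 176.03], [-82.01, 121.73], [-58.28, 71.71], [-173.87, 95.51], [-174.79, -0.11], [-173.66, 173.66]. Speed limits (degrees/s): [136.94, 136.94, 172.46, 180, 180, 180].

### API

Orientations are given as [roll, pitch, yaw] about the fixed x, y, z axes, in that order (R = Rz(yaw) Ry(pitch) Rx(roll)).
In Python, from plant import ctrl, viewer, close_job gives the robot as it stands. The module is installed in compiled form; this text tells all that it offers.
- The arm moves only by the tool step_arm, never from a script. Its argument "moves" is a list that holds one entry, the list of rows, each a list of 5 numbers: the shift along the world's x, y, z in cm, then the turn about the world's z in rad, then the finger opening in cm, from 0 to 8.76. In form: [[[tx, ty, tz, twist, grip], ...]]. A call has 1 to 10 rows; each row shifts and turns the commanded pose from where the row before left it; what a row does not reach is not made up. A row lasts 1/10 s, in which the tool goes at most 50 mm and 8.59 degrees, less where a joint would pass 70% of its speed; a pose out of reach is approached as far as the arm can. A call with a gripper value outside its range is refused whole. The fingers move at their own pace and stop on an object; the grip force is fixed at half the most. Time passes only in rows, so rows that do not move let the fingers close. It gives the time, the measured TCP pose, the force, the opening and the grip force at its end, in the units of the state.
- ctrl.get_obs(): the state, without advancing time (a new reading comes with each control period).
- viewer.snapshot(name): name is "scene" or "side" or "wrist"; returns (picture, depth): 384x512x3 uint8, blue, green, red; 384x512 float32, m along the optical axis (not along the pixel's ray), 0 where there is no reading.
- viewer.camera_info(name): a dict with "camera_matrix" (3x3 intrinsics, pixels), "k1" (the pictures are not rectified: a ray, as slopes to the right and down, at radius r is drawn at 1 + k1 r^2 times it, then the intrinsics apply), "eye" and "orientation" of the camera in the world. Camera axes: x right, y down, z forward; pixel columns grow to the right and rows downward; lengths in m; the calibration is good to about 2 mm. A picture is of the moment at which its call begins: read the wrist's pose just before it. camera_info takes no time and is no camera call; for the wrist camera it gives the pose at the moment of the call.
- close_job(): hands the job in; it is judged then, once.
The state is a dict: "clock": time; "joint_pos": joint angles; "qvel": joint speeds; "tau": joint torques, N m; "tool_pos": TCP position; "orientation": TCP orientation; "force": force on the tool from outside, world axes, zero at the start; "moment": the same for the moment, N m; "opening": finger opening in m; "gripper_force": force on a finger pad.
Only numpy, scipy, OpenCV 4.12 (cv2) and the standard library are available. Lean on these libraries where they do the work, as an engineer would, in place of code of your own. Each camera call takes 0.05 s, during which the arm holds its last target. There are 200 camera calls.

## Working session

There is one attempt and no reset: what is moved stays moved. The work goes in short steps, Python scripts to look and compute and a tool call to move; the robot and the scene stay as the last step left them, time stands still between calls to the robot, and variables do not carry over. Pictures are saved under pics/ and viewed, at most 10 in all, crops included, and the job is handed in when it is done.

Besides the shell and the picture viewer there is one more tool, called after "Request:" by a JSON object that holds its "method" and its "body". step_arm: Moves the arm, as the interface text tells. Its arguments: {"type":"object","properties":{"moves":{"type":"array","items":{"type":"array","items":{"type":"array","items":{"type":"number"}}}}},"required":["moves"]}

```bash
mkdir -p pics; cat > h.py <<'E'
import numpy as np,cv2
from plant import ctrl,viewer,close_job
def cam(n):
    i=viewer.camera_info(n); p,d=viewer.snapshot(n); return i,p,d
def Rm(o):
    o=np.array(o,float)
    if o.shape==(3,3): return o
    if o.size==4: raise Exception(str(o))
    from scipy.spatial.transform import Rotation as R
    return R.from_euler('xyz',o,degrees=True).as_matrix()
def slopes(i,uv):
    K=np.array(i['camera_matrix'],float);k=float(i['k1'])
    return cv2.undistortPoints(np.array(uv,float).reshape(-1,1,2),K,np.array([k,0,0,0.])).reshape(-1,2)
def plane(i,uv,z):
    s=slopes(i,uv);r=np.c_[s,np.ones(len(s))]@Rm(i['orientation']).T;e=np.array(i['eye'])
    return e+r*((z-e[2])/r[:,2])[:,None]
def cloud(i,d):
    h,w=d.shape;u,v=np.meshgrid(np.arange(w),np.arange(h))
    s=slopes(i,np.stack([u,v],-1).reshape(-1,2));r=np.c_[s,np.ones(len(s))]*d.reshape(-1,1)
    return (r@Rm(i['orientation']).T+np.array(i['eye'])).reshape(h,w,3)
E
python3 - <<'E'
from h import *
for n in ['scene','side','wrist']:
    i,p,d=cam(n);print(n,i);cv2.imwrite(f'pics/{n}0.png',p);np.savez(f'{n}0.npz',p=p,d=d)
print(ctrl.get_obs())
a=[cv2.imread(f'pics/{n}0.png') for n in ['scene','side']]
cv2.imwrite('pics/both.png',np.vstack([cv2.resize(x,(400,300)) for x in a]))
E
```

```text
scene {'camera_matrix': array([[381.84685561,   0.        , 261.72360731],
       [  0.        , 381.84685561, 187.8101728 ],
       [  0.        ,   0.        ,   1.        ]]), 'k1': -0.09953271724768346, 'eye': array([1.20756649, 0.43215841, 0.64364462]), 'orientation': array([-127.32801389,    1.27872298,  123.64098102])}
side {'camera_matrix': array([[470.62761276,   0.        , 257.10460643],
       [  0.        , 470.62761276, 188.20072714],
       [  0.        ,   0.        ,   1.        ]]), 'k1': -0.04133902536760038, 'eye': array([ 0.24633742, -0.73331473,  0.91253223]), 'orientation': array([-1.37584150e+02, -1.44507556e-02, -2.37780608e+01])}
wrist {'camera_matrix': array([[285.28039221,   0.        , 257.69997504],
       [  0.        , 285.28039221, 196.12324576],
       [  0.        ,   0.        ,   1.        ]]), 'k1': -0.04878507917821059, 'eye': array([0.27811924, 0.62151014, 0.38314283]), 'orientation': array([ 1.63736159e+02, -1.21940391e-01, -1.07749074e+02])}
{'clock': 0.15, 'joint_pos': array([ 8.87582749e+01,  2.05823916e+01,  6.45371618e-01, -1.34825085e-02,
       -7.01345478e+01, -1.65057335e+01]), 'qvel': array([ 0.04501207, -0.07078816,  0.09801038,  0.09853887,  0.06889156,
       -0.01529675]), 'tau': array([ 9.10822837e-05, -5.83273780e+01,  2.93289113e+01,  7.00136706e+00,
        8.72785487e-03, -9.96146900e-05]), 'tool_pos': array([0.20568828, 0.64251631, 0.22583374]), 'orientation': array([ 1.79927780e+02, -8.18115450e-03, -1.77520428e+01]), 'force': array([-0.56870612,  0.73981598, -0.49033917]), 'moment': array([0.0384146 , 0.03563864, 0.01308875]), 'gripper_force': 0.0, 'opening': 0.08775338252392917}
```

View pics/scene0.png

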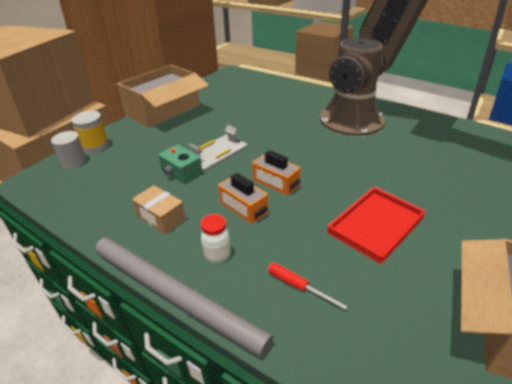

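View pics/side0.png

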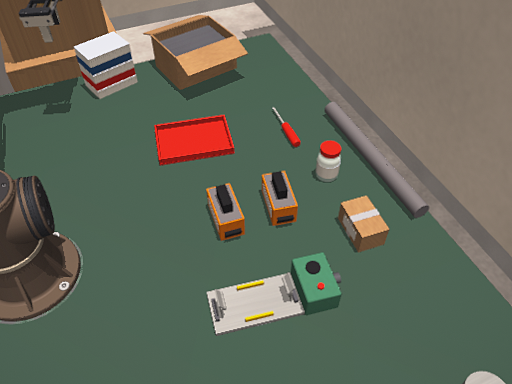

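Scene view: cartridges at (243,197) and (276,171), feeder plate at (220,150) with green housing at (180,160), tray at (377,222). Side view: cartridges at (225,211) and (280,197), plate at (255,300), housing at (316,282), tray at (194,139); the jar (328,160) is near the second cartridge.

```bash
cat > m.py <<'E'
from h import *
for n in ['side','scene']:
    i,p,d=cam(n);C=cloud(i,d);hsv=cv2.cvtColor(p,cv2.COLOR_BGR2HSV);H,S,V=cv2.split(hsv)
    X,Y,Z=C[...,0],C[...,1],C[...,2]; ok=(d>0)&(X>0.15)&(X<1)&(abs(Y)<.8)
    def rect(name,m,k=1):
        m=cv2.morphologyEx(m.astype(np.uint8),cv2.MORPH_OPEN,np.ones((2,2)))
        c,l,st,_=cv2.connectedComponentsWithStats(m)
        for j in sorted(range(1,c),key=lambda j:-st[j,4])[:k]:
            P=C[l==j]; r=cv2.minAreaRect((P[:,:2]*1000).astype(np.float32))
            print(n,name,st[j,4],'med',np.round(np.median(P,0)*1000),'rect',np.round(r[0],1),np.round(r[1],1),round(r[2],1))
    print(n,'counter z',np.median(Z[ok&(abs(Z)<.02)]))
    rect('rib',ok&(V<70)&(Z>.078)&(Z<.1),3)
    rect('lid',ok&(Z>.05)&(Z<.068)&(Y<.35),6)
    rect('cart',ok&(H>5)&(H<16)&(S>190)&(V>120)&(Z<.075)&(Z>.015),3)
    rect('tray',ok&((H<5)|(H>175))&(S>180)&(Z<.035)&(Z>-.005),2)
    rect('green',ok&(H>60)&(H<85)&(S>120)&(V>80)&(Z>.05)&(Z<.068),1)
    rect('plate',ok&(S<60)&(V>130)&(Z<.02)&(Z>.002),2)
    rect('yellow',ok&(H>20)&(H<35)&(S>150)&(Z<.035),3)
E
python3 m.py
```

```text
side counter z -0.0003822661090427393
side rib 239 med [470. -42.  90.] rect [ 370.4 -371.7] [763.9  32. ] 73.5
side rib 226 med [606. -55.  90.] rect [607.5 -48.4] [63.9 24.5] 79.3
side rib 81 med [330. 608.  89.] rect [331.7 607.6] [111.   12.2] 16.6
side lid 1616 med [ 570. -307.   60.] rect [ 462.3 -488.4] [643.5 111.5] 58.4
side lid 1210 med [ 752. -208.   59.] rect [ 525.1 -405.1] [852.2 125.3] 41.3
side lid 728 med [461. -62.  59.] rect [ 395.7 -334. ] [848.5  83.4] 75.1
side lid 673 med [597. -74.  59.] rect [ 474.2 -348.3] [890.2  90.3] 65.2
side lid 137 med [ 515. -290.   56.] rect [ 523.2 -276.4] [68.7 25.9] 76.8
side lid 124 med [ 372. -270.   56.] rect [ 316.8 -487.6] [510.9  17.1] 75.9
side cart 211 med [464. -93.  40.] rect [ 344.9 -403.4] [686.5  55.4] 68.8
side cart 204 med [ 596. -105.   40.] rect [ 413.9 -406.6] [732.3  54.7] 58.6
side tray 2947 med [488. 268.   6.] rect [ 406.1 -190.7] [1125.4  213.3] 79.4
side tray 205 med [749. 159.  20.] rect [751.1 170.6] [91.6 26.1] 89.8
side plate 2741 med [ 436. -287.   12.] rect [ 396.5 -491. ] [536.9 191.8] 77.9
side plat
[... 907 characters left out ...]
[741.1  45.2] 33.7
scene cart 184 med [497.  29.  42.] rect [847.4 192.3] [860.8  90. ] 27.7
scene cart 21 med [497. -71.  52.] rect [496.9 -67.8] [28.3  4.3] 84.0
scene tray 3970 med [497. 280.   7.] rect [793.9 302.2] [845.3 193.9] 4.5
scene tray 439 med [760. 184.  22.] rect [757.3 181.4] [86.1 19.6] 89.4
scene plate 704 med [ 436. -253.   13.] rect [800.9  35.7] [1126.7  144.4] 37.0
scene plate 138 med [758. 268.  15.] rect [753.5 268.9] [87.3 16.9] 84.5
scene yellow 126 med [ 975. -564. -193.] rect [ 974.5 -578.8] [ 4.6 91.2] 0.6
scene yellow 73 med [ 642. -622.   25.] rect [ 932.1 -114.1] [1221.1   76.3] 59.7
scene yellow 30 med [ 437. -310.   15.] rect [ 435.4 -309.4] [ 9.2 51.1] 82.7
```

```bash
sed -i 's/^        c,l,st/        m=m*ok0\n        c,l,st/; s/^        m=cv2/        ok0=m.astype(np.uint8)\n        m=cv2/' m.py; python3 m.py
```

```text
side counter z -0.00038582443228551977
side rib 216 med [469. -41.  91.] rect [469.4 -36. ] [63.9 22.1] 83.8
side rib 201 med [605. -54.  91.] rect [606.8 -48.4] [62.6 22.5] 78.9
side rib 18 med [320. 603.  92.] rect [319.9 603.9] [41.7 12.3] 22.7
side lid 1541 med [ 570. -306.   60.] rect [ 572.7 -299.6] [106.6  74.3] 80.1
side lid 1153 med [ 752. -208.   59.] rect [ 753.9 -201.3] [110.   73.4] 87.0
side lid 669 med [460. -61.  60.] rect [470.6 -35.2] [120.5  60.4] 85.5
side lid 608 med [597. -75.  59.] rect [608.2 -48.5] [121.9  60.8] 78.9
side lid 105 med [ 515. -292.   59.] rect [ 514.2 -290.6] [36.7 13.3] 79.8
side lid 105 med [ 371. -268.   57.] rect [ 371.4 -266.1] [40.8 13.6] 81.3
side cart 173 med [463. -92.  42.] rect [464.6 -92.3] [ 6.4 55.6] 86.2
side cart 167 med [ 596. -104.   42.] rect [ 596.9 -104.5] [ 6.8 55.6] 80.8
side tray 2821 med [488. 272.   6.] rect [489.  268.6] [156.1 207.8] 79.5
side tray 188 med [748. 162.  21.] rect [749.8 168.7] [87.4 22.9] 84.9
side plate 2439 med [ 439. -286.   12.] rect [ 441.2 -279.2] [ 98.  186.2] 81.3
side plate 128 med [345. 612. 
[... 874 characters left out ...]
.4  14.9] [ 5.7 57.1] 78.2
scene cart 132 med [500.  28.  44.] rect [490.7  17.1] [39.8 74.7] 41.9
scene cart 11 med [629. -89.  54.] rect [629.6 -86.1] [17.4  3. ] 80.5
scene tray 3862 med [495. 278.   7.] rect [491.6 277.2] [148. 211.] 79.3
scene tray 408 med [760. 182.  23.] rect [756.3 180.8] [85.1 21. ] 86.5
scene plate 607 med [ 432. -259.   13.] rect [ 436.1 -265.1] [ 95.7 199. ] 85.4
scene plate 111 med [759. 268.  15.] rect [758.6 269. ] [85.8  7.6] 87.0
scene yellow 116 med [ 975. -566. -193.] rect [ 974.4 -582.8] [ 4.3 89. ] 0.1
scene yellow 43 med [ 647. -624.   26.] rect [ 630.8 -625.1] [24.9 77.3] 68.6
scene yellow 14 med [ 975. -555. -593.] rect [ 975.2 -559.7] [ 2.8 30.7] 6.5
```

Request:
{"method": "step_arm", "body": {"moves": [[[1.3, -3.4, 0, -0.067, 8.7], [1.3, -3.4, 0, -0.067, 8.7], [1.3, -3.4, 0, -0.067, 8.7], [1.3, -3.4, 0, -0.067, 8.7], [1.3, -3.4, 0, -0.067, 8.7], [1.3, -3.4, 0, -0.067, 8.7], [1.3, -3.4, 0, -0.067, 8.7], [1.3, -3.4, 0, -0.067, 8.7], [1.3, -3.4, 0, -0.067, 8.7], [1.3, -3.4, 0, -0.067, 8.7]]]}}

```text
clock: 1.35
tool_pos: [0.3361, 0.3014, 0.2268]
orientation: [-180.0, 0.0, -56.3]
force: [0.3, -0.2, 0.1]
opening: 0.0869
gripper_force: 0.0
```

Request:
{"method": "step_arm", "body": {"moves": [[[1.3, -3.4, 0, -0.067, 8.7], [1.3, -3.4, 0, -0.067, 8.7], [1.3, -3.4, 0, -0.067, 8.7], [1.3, -3.4, 0, -0.067, 8.7], [1.3, -3.4, 0, -0.067, 8.7], [1.3, -3.4, 0, -0.067, 8.7], [1.3, -3.4, 0, -0.067, 8.7], [1.3, -3.4, 0, -0.067, 8.7], [1.3, -3.4, 0, -0.067, 8.7], [0, 0, 0, 0, 8.7]]]}}

```text
clock: 2.35
tool_pos: [0.4535, -0.0062, 0.2265]
orientation: [180.0, -0.0, -91.0]
force: [-0.4, 0.5, -0.4]
opening: 0.0872
gripper_force: 0.0
```

```bash
cat > w.py <<'E'
from h import *
import sys
o=ctrl.get_obs();print(o['tool_pos']*1000,o['orientation'],o['joint_pos'],o['force'])
i,p,d=cam('wrist');C=cloud(i,d);H,S,V=cv2.split(cv2.cvtColor(p,cv2.COLOR_BGR2HSV));cv2.imwrite('pics/'+sys.argv[1]+'.png',p)
X,Y,Z=C[...,0],C[...,1],C[...,2];ok=d>0
def rect(name,m,k=1):
    m0=m.astype(np.uint8);m=cv2.morphologyEx(m0,cv2.MORPH_OPEN,np.ones((3,3)))*m0
    c,l,st,cc=cv2.connectedComponentsWithStats(m)
    for j in sorted(range(1,c),key=lambda j:-st[j,4])[:k]:
        P=C[l==j]; r=cv2.minAreaRect((P[:,:2]*1000).astype(np.float32))
        print(name,st[j,4],np.round(cc[j]),'z',round(np.median(P[:,2])*1000),'rect',np.round(r[0],1),np.round(r[1],1),round(r[2],1))
rect('rib',ok&(V<75)&(Z>.08)&(Z<.1),3)
rect('lid',ok&(Z>.053)&(Z<.067),4)
rect('yellow',ok&(H>20)&(H<35)&(S>150)&(Z<.04),3)
rect('plate',ok&(S<70)&(Z>.005)&(Z<.018),2)
rect('clips',ok&(S<70)&(Z>.055)&(Z<.08),4)
rect('tray',ok&((H<5)|(H>175))&(S>180)&(Z<.035)&(Z>-.005),1)
E
python3 w.py w1
```

```text
[453.45307213  -6.17878493 226.49340209] [ 1.79987909e+02 -3.46639415e-02 -9.10306024e+01] [ 2.42635779e+01 -8.75964872e-01 -2.58701210e+01  2.88730273e-02
 -6.50315890e+01 -2.53063777e+01] [-0.35369496  0.47987562 -0.36032809]
rib 123 [121. 166.] z 86 rect [598.9 -29.2] [29.6  2. ] 79.8
rib 119 [122. 139.] z 86 rect [593.8 -57.7] [26.4  3.9] 86.3
rib 12 [120. 182.] z 86 rect [602.6 -11.8] [3.1 1.6] 68.7
lid 4050 [243. 155.] z 60 rect [471.2 -28.4] [120.7  60.4] 85.1
lid 3498 [129. 146.] z 60 rect [608.9 -41.3] [121.2  61.2] 79.2
lid 568 [ 4. 38.] z 58 rect [ 725.7 -172.5] [69.7 10.6] 82.6
lid 393 [ 15. 190.] z 59 rect [754.6   3. ] [20.4 55.5] 7.5
plate 622 [507. 188.] z 12 rect [106.9  22.2] [ 20.5 110.1] 13.0
plate 235 [ 41. 179.] z 11 rect [7.551e+02 1.000e-01] [21.7 56.3] 16.4
clips 2975 [243. 154.] z 60 rect [471.  -28.8] [111.7  52.1] 85.1
clips 2655 [127. 145.] z 60 rect [608.7 -41.3] [112.3  52.9] 79.6
clips 791 [ 10. 195.] z 68 rect [755.7   6.2] [56.1 23.4] 87.1
clips 92 [ 2. 13.] z 59 rect [ 721.5 -193. ] [17.5  5.3] 86.5
tray 64 [293. 308.] z 4 rect [401.7 216. ] [ 2.6 29.8] 78.2
```

View pics/w1.png

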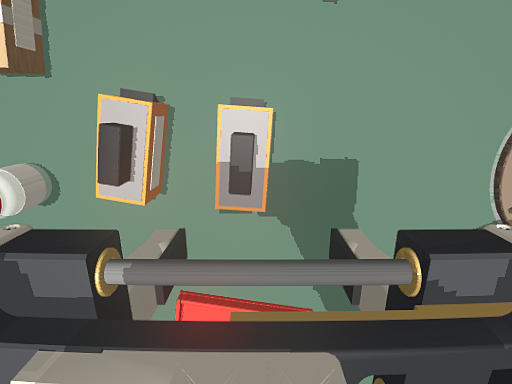

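Wrist view: cartridge A at (243,155), nearly below the tool; B at (129,146), with the jar left of it at (20,188).

Request:
{"method": "step_arm", "body": {"moves": [[[0.9, -1.1, -2, -0.034, 8.7], [0.9, -1.1, -2, -0.034, 8.7], [0, 0, -3, 0, 8.7], [0, 0, -3, 0, 8.7], [0, 0, -3, 0, 8.7], [0, 0, -2, 0, 8.7], [0, 0, -1.2, 0, 8.7], [0, 0, 0, 0, 8.7], [0, 0, 0, 0, 8.7], [0, 0, 0, 0, 0]]]}}

```text
clock: 3.4
tool_pos: [0.4715, -0.0246, 0.0655]
orientation: [-179.9, 0.0, -94.5]
force: [-0.5, -0.1, 1.2]
opening: 0.0831
gripper_force: 0.0
```

Request:
{"method": "step_arm", "body": {"moves": [[[0, 0, 0, 0, 0], [0, 0, 0, 0, 0], [0, 0, 0, 0, 0], [0, 0, 0, 0, 0], [0, 0, 0, 0, 0], [0, 0, 0, 0, 0], [0, 0, 0, 0, 0], [0, 0, 0, 0, 0]]]}}

```text
clock: 4.2
tool_pos: [0.4709, -0.0251, 0.0645]
orientation: [-180.0, 0.0, -94.6]
force: [0.8, 0.3, 0.2]
opening: 0.0239
gripper_force: 30.0
```

Request:
{"method": "step_arm", "body": {"moves": [[[0, 0, 1, 0, 0], [0, 0, 2, 0, 0], [0, 0, 3, 0, 0], [0, 0, 3, 0, 0], [0, 0, 2, 0, 0], [0, 0, 1, 0, 0], [0, 0, 0, 0, 0], [0, 0, 0, 0, 0], [0, 0, 0, 0, 0], [0, 0, 0, 0, 0]]]}}

```text
clock: 5.2
tool_pos: [0.4701, -0.0253, 0.1834]
orientation: [179.9, -0.0, -94.6]
force: [-0.3, -0.2, -5.5]
opening: 0.0235
gripper_force: 30.0
```

```bash
python3 w.py w2|head -8; python3 -c "
from h import *
for k in range(4):
    viewer.snapshot('wrist');print(ctrl.get_obs()['force'].round(2))"
```

```text
[470.10767981 -25.33124916 183.38378747] [ 1.79872065e+02 -4.59481100e-02 -9.45928548e+01] [ 2.09452689e+01  3.15165683e+00 -2.77401129e+01 -1.59368733e-02
 -5.92434754e+01 -2.55300089e+01] [-0.27168068 -0.16290986 -5.48383247]
rib 375 [121. 190.] z 86 rect [596.9 -40.4] [62.3  5.4] 83.4
rib 15 [108. 157.] z 87 rect [602.2 -72.9] [1.  6.9] 77.7
lid 3885 [129. 169.] z 60 rect [608.8 -41.7] [120.5  61.6] 79.4
lid 87 [  4. 221.] z 58 rect [752.4 -12.8] [ 3.5 13.8] 40.5
plate 297 [ 38. 215.] z 12 rect [753.8   1.2] [18.2 52.8] 12.9
plate 155 [16. 48.] z 12 rect [ 721.1 -191.6] [22.2  4. ] 87.5
[ 0.4  -0.27 -5.19]
[-0.05 -0.21 -4.47]
[-0.14  0.23 -5.57]
[ 0.43  0.14 -5.72]
```

A weighs about 5.3 N, so it is the full one. I'll move towards the feeder and look at the cradle from nearby.

Request:
{"method": "step_arm", "body": {"moves": [[[0, -1, 1.5, 0, 0], [-0.4, -2, 2, 0, 0], [-0.5, -2, 2, 0, 0], [-0.5, -2, 1, 0, 0], [-0.5, -2, 0, 0, 0], [-0.5, -1.5, 0, 0, 0], [0, -0.5, 0, 0, 0], [0, 0, 0, 0, 0], [0, 0, 0, 0, 0]]]}}

```text
clock: 6.35
tool_pos: [0.4469, -0.1349, 0.2494]
orientation: [180.0, 0.0, -94.6]
force: [0.8, 0.8, -6.2]
opening: 0.0239
gripper_force: 30.0
```

```bash
python3 w.py w3
```

```text
[ 446.94226477 -134.889215    249.44487283] [ 1.79994265e+02  8.53114513e-03 -9.45962698e+01] [ 7.45478632e+00 -4.25153210e-01 -2.23182933e+01 -1.02817743e-02
 -6.81106877e+01 -1.20472222e+01] [ 0.81011918  0.80630379 -6.20811675]
lid 6363 [135.  48.] z 59 rect [ 574.4 -291.3] [106.2  75.9] 81.4
lid 3378 [ 19. 150.] z 59 rect [ 750.9 -194.7] [110.   63.5] 84.9
lid 900 [144. 219.] z 59 rect [599.3 -88.9] [28.8 61.7] 84.3
lid 402 [185.  49.] z 60 rect [ 516.1 -284.7] [39.7  9.8] 79.5
plate 10216 [252.  61.] z 11 rect [ 443.1 -274.4] [102.7 192.3] 81.5
plate 101 [507. 191.] z 15 rect [ 80.1 -71.8] [12.1 23.5] 10.6
clips 664 [133.  65.] z 63 rect [ 577.3 -273.8] [31.1 31.4] 83.7
clips 583 [143. 221.] z 60 rect [600.8 -85.4] [23.3 51.1] 80.6
clips 557 [ 19. 148.] z 60 rect [ 745.4 -194.4] [18.  52.6] 84.5
clips 350 [185.  49.] z 61 rect [ 516.9 -284.9] [39.8  8.7] 81.6
```

View pics/w3.png

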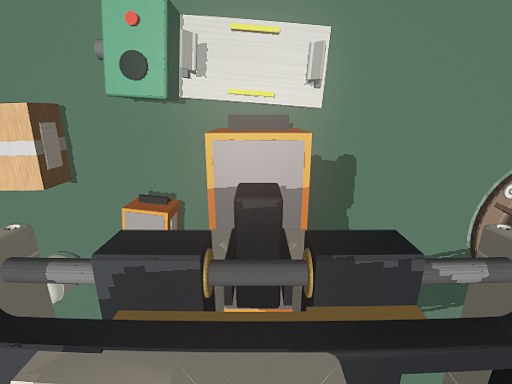

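Wrist view: whole cradle visible, plate corners about (181,14),(330,26),(322,107),(181,97), rails at (256,28) and (251,93); the held cartridge's lid front edge runs along row 133.

```bash
cat > s.py <<'E'
from h import *
o=ctrl.get_obs();i,p,d=cam('wrist');C=cloud(i,d);H,S,V=cv2.split(cv2.cvtColor(p,cv2.COLOR_BGR2HSV));Z=C[...,2]
m=((H>22)&(H<35)&(S>120)&(V>120)); m[130:]=0
c,l,st,cc=cv2.connectedComponentsWithStats(m.astype(np.uint8))
q=[cc[j] for j in range(1,c) if st[j,4]>60];print(q)
P=plane(i,q,.022)[:,:2]*1000;print(P, P.mean(0)); v=P[0]-P[1];print(np.degrees(np.arctan2(v[1],v[0])))
for lo,hi,n in [(.055,.066,'cliptop')]:
    mm=(S<80)&(Z>lo)&(Z<hi)&(d>0);mm[130:]=0
    c,l,st,cc=cv2.connectedComponentsWithStats(mm.astype(np.uint8))
    for j in range(1,c):
        if st[j,4]>60: print(n,cc[j],st[j,4],np.median(C[l==j],0)*1000,cv2.minAreaRect((C[l==j][:,:2]*1000).astype(np.float32)))
t=o['tool_pos'][2]; mm=(abs(Z-(t-.0045))<.006)&(d>0)
Q=C[mm];r=cv2.minAreaRect((Q[:,:2]*1000).astype(np.float32));print('lid',r,np.median(Q[:,2]),o['tool_pos'],mm.sum(), Q[:,1].min())
E
python3 s.py
```

```text
[array([254.35338346,  27.34210526]), array([250.67336683,  92.35175879])]
[[ 437.06939215 -310.13926056]
 [ 447.99239752 -234.97034015]] [ 442.53089483 -272.55480035]
-98.26793882378833
cliptop [184.79551821  48.8907563 ] 357 [ 516.49995884 -284.63441845   60.99359808] ((516.3114013671875, -284.7093505859375), (39.83871841430664, 9.792901039123535), 80.33694458007812)
cliptop [318.63920455  58.68465909] 352 [ 368.4035576  -262.85003574   61.12551565] ((368.8538513183594, -262.16412353515625), (40.67897415161133, 10.551456451416016), 80.10948944091797)
cliptop [133.025       64.45588235] 680 [ 576.93296973 -273.69283803   63.14115035] ((577.1910400390625, -273.6190185546875), (30.918989181518555, 31.520906448364258), 20.130443572998047)
lid ((446.9468078613281, -138.66647338867188), (118.79356384277344, 60.39120101928711), 85.24993133544922) 0.24474138630385045 [ 0.44697719 -0.13473427  0.24942485] 8141 -0.2002107002455641
```

Request:
{"method": "step_arm", "body": {"moves": [[[0, -1.15, 0, -0.136, 0], [0, -1.15, 0, -0.136, 0], [0, -1.15, 0, -0.136, 0], [0, -1.15, 0, -0.136, 0], [0, -1.15, 0, -0.136, 0], [0, -1.15, 0, -0.136, 0], [0, -1.15, 0, -0.136, 0], [0, -1.15, 0, -0.136, 0], [0, -1.15, 0, -0.136, 0], [0, -1.15, 0, -0.136, 0]]]}}

```text
clock: 7.45
tool_pos: [0.4472, -0.2501, 0.2494]
orientation: [180.0, -0.0, -172.8]
force: [-0.1, -1.1, -5.9]
opening: 0.0238
gripper_force: 30.0
```

Request:
{"method": "step_arm", "body": {"moves": [[[0, -1.15, 0, -0.136, 0], [0, -1.15, 0, -0.136, 0], [0, 0, -2, 0, 0], [0, 0, -2, 0, 0], [0, 0, -2, 0, 0], [0, 0, -1, 0, 0], [0, 0, 0, 0, 0], [0, 0, 0, 0, 0], [0, 0, 0, 0, 0], [0, 0, 0, 0, 0]]]}}

```text
clock: 8.45
tool_pos: [0.4474, -0.2733, 0.1806]
orientation: [-180.0, 0.1, 171.9]
force: [0.6, 0.7, -5.8]
opening: 0.0236
gripper_force: 30.0
```

```bash
python3 - <<'E'
from h import *
o=ctrl.get_obs();print(o['tool_pos'],o['orientation'],o['force'],o['joint_pos'])
i,p,d=cam('wrist');cv2.imwrite('pics/w4.png',p);C=cloud(i,d);Z=C[...,2];t=o['tool_pos'][2]
Q=C[(abs(Z-(t-.0045))<.006)&(d>0)];print('lid',cv2.minAreaRect((Q[:,:2]*1000).astype(np.float32)),np.median(Q[:,2]))
E
```

```text
[ 0.4473972  -0.27326535  0.18055197] [-1.79987045e+02  1.00088231e-01  1.71917800e+02] [ 0.56008573  0.68706597 -5.84380361] [-9.94836005e+00  8.39262107e+00 -2.21221327e+01  1.12582217e-02
 -5.93847897e+01 -8.81395763e+01]
lid ((442.105224609375, -270.6709899902344), (60.486419677734375, 119.27989959716797), 81.93566131591797) 0.17577345427026392
```

View pics/w4.png

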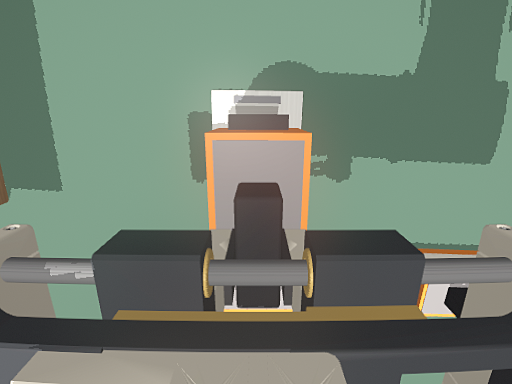

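Wrist view: the lid (206–311, row 133) is centred over the plate strip (212–303) and the near clip at (257,101). I'll descend.

Request:
{"method": "step_arm", "body": {"moves": [[[-0.1, -0.05, -1.5, -0.006, 0], [0, -0.05, -1.5, 0, 0], [0, 0, -1.5, 0, 0], [0, 0, -1.3, 0, 0], [0, 0, -1, 0, 0], [0, 0, -0.7, 0, 0], [0, 0, -0.3, 0, 0], [0, 0, 0, 0, 0], [0, 0, 0, 0, 0]]]}}

```text
clock: 9.4
tool_pos: [0.4461, -0.2743, 0.102]
orientation: [-180.0, 0.0, 171.6]
force: [-0.6, -0.2, -4.8]
opening: 0.024
gripper_force: 30.0
```

Request:
{"method": "step_arm", "body": {"moves": [[[0, 0, -0.3, 0, 0], [0, 0, -0.3, 0, 0], [0, 0, -0.3, 0, 0], [0, 0, -0.2, 0, 0], [0, 0, 0, 0, 0]]]}}

```text
clock: 9.9
tool_pos: [0.4469, -0.2745, 0.0914]
orientation: [-180.0, 0.1, 171.6]
force: [0.3, 0.1, 3.5]
opening: 0.0237
gripper_force: 30.0
```

Request:
{"method": "step_arm", "body": {"moves": [[[0, 0, -0.3, 0, 0], [0, 0, -0.3, 0, 0], [0, 0, -0.3, 0, 0], [0, 0, 0, 0, 0]]]}}

```text
clock: 10.3
tool_pos: [0.4465, -0.2745, 0.0822]
orientation: [-180.0, 0.1, 171.6]
force: [0.6, -0.1, 7.1]
opening: 0.0237
gripper_force: 30.0
```

Request:
{"method": "step_arm", "body": {"moves": [[[0, 0, -0.2, 0, 0], [0, 0, -0.2, 0, 0], [0, 0, -0.2, 0, 0], [0, 0, 0, 0, 0], [0, 0, 0, 0, 0]]]}}

```text
clock: 10.8
tool_pos: [0.4508, -0.2753, 0.0784]
orientation: [-179.9, 0.5, 171.7]
force: [6.8, 0.3, 14.5]
opening: 0.0241
gripper_force: 30.0
```

Request:
{"method": "step_arm", "body": {"moves": [[[0, 0, -0.2, 0, 0], [0, 0, -0.2, 0, 0], [0, 0, 0, 0, 0], [0, 0, 0, 0, 0]]]}}

```text
clock: 11.2
tool_pos: [0.4528, -0.2756, 0.0753]
orientation: [-179.9, 0.7, 171.7]
force: [8.9, 0.8, 16.1]
opening: 0.0238
gripper_force: 30.0
```

```bash
python3 - <<'E'
from h import *
i,p,d=cam('side');cv2.imwrite('pics/s5.png',cv2.resize(p[200:384,160:400],None,fx=3,fy=3))
E
```

```text
(no output)
```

View pics/s5.png

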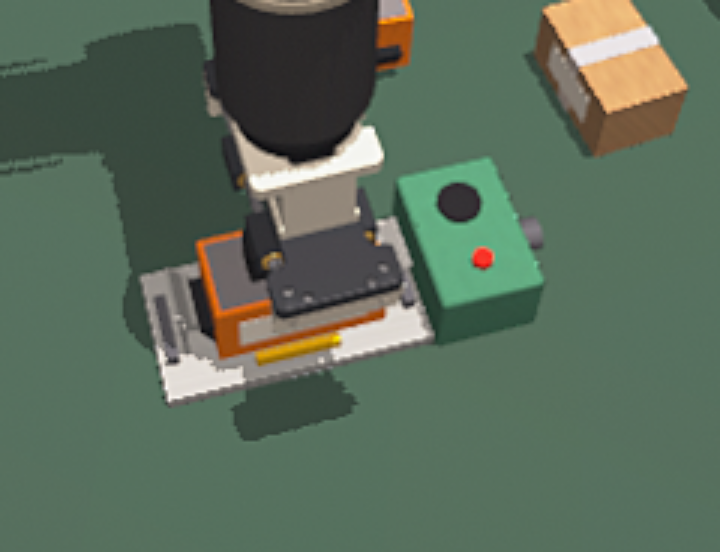

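Side crop: cartridge down between the rails; near clip at (165,330), lug at (203,305), and it appears to sit a bit toward the far end. I'll measure the lid's height and tilt from the wrist.

```bash
python3 - <<'E'
from h import *
o=ctrl.get_obs();print(o['tool_pos'],o['orientation'],o['force'],o['moment'])
i,p,d=cam('wrist');C=cloud(i,d);Z=C[...,2]
cv2.imwrite('pics/w6.png',cv2.resize(p[30:240,150:370],None,fx=2.6,fy=2.6))
q=np.array([442.6,-273.,12])/1000;a=np.radians(-8.5);R=np.array([[np.cos(a),np.sin(a)],[-np.sin(a),np.cos(a)]])
F=(C[...,:2]-q[:2])@R.T*1000;z=(Z-.012)*1000
m=(d>0)&(z>50)&(z<66)&(abs(F[...,1])<28)&(F[...,0]<-35)&(F[...,0]>-62)
A=np.c_[F[m],np.ones(m.sum())];c=np.linalg.lstsq(A,z[m],rcond=None)[0];print('lid plane',c, m.sum(),'at centre',c[2],'med',np.median(z[m]))
m=(d>0)&(z>54)&(z<66)&(F[...,0]<-35)&(F[...,0]>-75);print('lid -x edge',np.percentile(F[m][:,0],[0,1,5]),'y',np.percentile(F[m][:,1],[1,50,99]))
for y in (-10,10):
  for x in range(-90,-55,2):
    m=(d>0)&(abs(F[...,0]-x)<1)&(abs(F[...,1]-y)<8)
    if m.any(): print(y,x,np.round(np.percentile(z[m],[10,50,90]),0),end=' ')
  print()
E
```

```text
[ 0.45275068 -0.27562156  0.07526007] [-179.87281486    0.74412468  171.72213619] [ 9.06594748  0.11037266 16.98381022] [ 0.58551405 -3.43317635 -0.09130081]
lid plane [8.21152357e-02 7.19265946e-04 6.33224659e+01] 3519 at centre 63.32246591747238 med 59.77760502112843
lid -x edge [-54.26223421 -54.10950589 -53.51163507] y [-28.83668441   0.66867343  30.17524495]
-10 -90 [-1. -0.  0.] -10 -88 [ 9.  9. 10.] -10 -86 [ 9.  9. 10.] -10 -84 [ 9.  9. 10.] -10 -80 [51. 51. 52.] -10 -78 [51. 52. 53.] -10 -76 [48. 50. 52.] -10 -74 [46. 48. 49.] -10 -72 [43. 44. 46.] -10 -70 [40. 41. 43.] -10 -68 [39. 40. 40.] -10 -66 [38. 39. 39.] -10 -64 [28. 29. 37.] -10 -62 [29. 29. 30.] -10 -60 [29. 29. 30.] -10 -58 [28. 29. 30.] -10 -56 [29. 29. 30.] 
10 -90 [-2. -1.  0.] 10 -88 [ 8.  9. 10.] 10 -86 [ 8.  9. 10.] 10 -84 [ 8.  9. 10.] 10 -80 [51. 52. 52.] 10 -78 [51. 52. 53.] 10 -76 [49. 50. 51.] 10 -74 [46. 47. 49.] 10 -72 [43. 45. 46.] 10 -70 [40. 42. 43.] 10 -68 [39. 40. 40.] 10 -66 [37. 39. 40.] 10 -64 [24. 29. 37.] 10 -62 [29. 29. 30.] 10 -60 [29. 29. 30.] 10 -58 [29. 29. 30.] 10 -56 [28. 29. 30.]
```

View pics/w6.png

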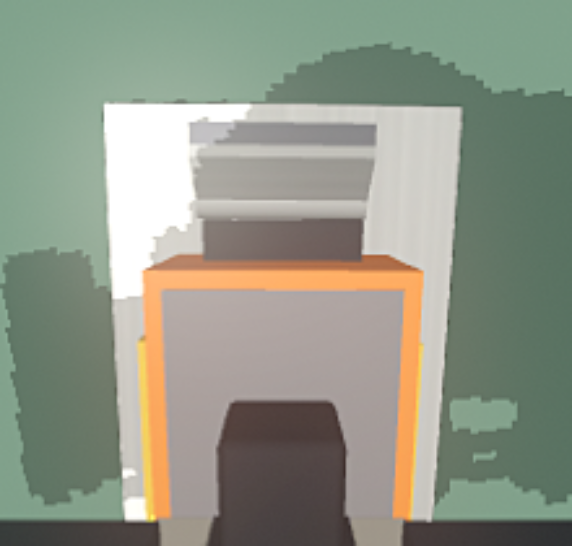

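The near clip has snapped over its lug. The lid slopes up toward +x by about 0.08 rad, so the far end is still up. I'll release and look again, then press on the far part of the lid.

Request:
{"method": "step_arm", "body": {"moves": [[[0, 0, 0.1, 0, 2.6], [0, 0, 0.2, 0, 4], [0, 0, 0.5, 0, 4.4], [0, 0, 1, 0, 4.4], [0, 0, 1, 0, 4.4], [0, 0, 1, 0, 4.4], [0, 0, 1, 0, 4.4], [0, 0, 1, 0, 4.4], [0, 0, 0, 0, 4.4], [0, 0, 0, 0, 4.4]]]}}

```text
clock: 12.3
tool_pos: [0.4458, -0.2741, 0.1298]
orientation: [180.0, 0.0, 171.6]
force: [-0.9, -0.3, -0.9]
opening: 0.044
gripper_force: 0.0
```

```bash
cat > c.py <<'E'
from h import *
import sys
o=ctrl.get_obs();print(o['tool_pos'],o['orientation'],o['force'])
n=sys.argv[1];i,p,d=cam(n);C=cloud(i,d);Z=C[...,2]
q=np.array([442.6,-273.])/1000
if n=='side': q=np.array([441.5,-279.5])/1000
a=np.radians(-8.5);R=np.array([[np.cos(a),np.sin(a)],[-np.sin(a),np.cos(a)]])
F=(C[...,:2]-q)@R.T*1000;z=(Z-.012)*1000
m=(d>0)&(z>50)&(z<72)&(abs(F[...,1])<27)&(abs(F[...,0])<52)&((abs(F[...,0])>38)|(abs(F[...,1])>18))
for _ in range(3):
    A=np.c_[F,np.ones(z.shape)];c=np.linalg.lstsq(A[m],z[m],rcond=None)[0];m&=abs(A@c-z)<2.5
print('lid plane',c,m.sum(),F[m].min(0),F[m].max(0))
for s in (-1,1):
  for x in range(50,92,2):
    m=(d>0)&(abs(F[...,0]-s*x)<1)&(abs(F[...,1])<14)
    if m.sum()>3: print(s*x,np.round(np.percentile(z[m],[10,50,90])).astype(int),end=' ')
  print()
E
python3 c.py wrist; python3 c.py side
```

```text
[ 0.44583939 -0.27409177  0.12978842] [1.79991634e+02 3.46690163e-02 1.71562460e+02] [-0.93299573 -0.26367406 -0.90544863]
[ 0.44559558 -0.27402225  0.12937092] [ 1.79986674e+02 -9.70195397e-03  1.71558929e+02] [ 0.29174159 -0.17890948  0.40560603]Traceback (most recent call last):
  File "c.py", line 11, in <module>
    A=np.c_[F,np.ones(z.shape)];c=np.linalg.lstsq(A[m],z[m],rcond=None)[0];m&=abs(A@c-z)<2.5
      ~~~~~^^^^^^^^^^^^^^^^^^^^
    res = self.concatenate(tuple(objs), axis=axis)
ValueError: all the input arrays must have same number of dimensions, but the array at index 0 has 3 dimension(s) and the array at index 1 has 2 dimension(s)
Traceback (most recent call last):
  File "c.py", line 11, in <module>
    A=np.c_[F,np.ones(z.shape)];c=np.linalg.lstsq(A[m],z[m],rcond=None)[0];m&=abs(A@c-z)<2.5
      ~~~~~^^^^^^^^^^^^^^^^^^^^
ValueError: all the input arrays must have same number of dimensions, but the array at index 0 has 3 dimension(s) and the array at index 1 has 2 dimension(s)
```

```bash
sed -i 's/np.c_\[F,np.ones(z.shape)\]/np.dstack([F,np.ones(z.shape)])/' c.py; python3 c.py wrist; python3 c.py side
```

```text
[ 0.4454712  -0.27403925  0.129154  ] [ 1.79989104e+02 -3.83469119e-02  1.71556710e+02] [ 0.25011046 -0.38922696  0.11667832]
lid plane [-4.72689244e-04  1.91849555e-03  5.99286762e+01] 3596 [-51.99592235 -26.99654537] [44.85219121 26.99080944]
-50 [59 60 61] -52 [59 59 60] -54 [30 57 60] -56 [29 30 30] -58 [28 30 30] -60 [28 29 30] -62 [28 29 30] -64 [29 29 30] -66 [37 39 40] -68 [38 40 41] -70 [40 41 43] -72 [43 45 46] -74 [46 47 48] -76 [49 50 52] -78 [51 52 53] -80 [50 51 52] -82 [ 8  9 10] -84 [ 8  9 10] -86 [ 8  9 10] -88 [ 8  9 10] -90 [-1  0 10] 
78 [48 48 50] 80 [48 49 51] 82 [50 51 51] 
[ 0.44542706 -0.27400653  0.12903601] [ 1.79988762e+02 -5.53553952e-02  1.71559980e+02] [ 0.00323597 -0.85801562  0.09683637]
lid plane [-4.28435651e-03  9.18342056e-03  6.00607099e+01] 282 [-51.83081689 -26.83064292] [51.96151774 26.79241813]
-50 [60 61 64] -52 [59 61 62] -54 [30 50 60] -56 [27 31 32] -58 [-1 29 32] -60 [ 2 30 31] -62 [-2 29 31] -64 [-2 32 38] -66 [-1 38 42] -68 [-1 39 42] -70 [-1 41 44] -72 [12 45 47] -74 [48 49 50] -76 [ 0 30 53] -78 [ 0 52 55] -80 [ 0  3 53] -82 [10 11 11] -84 [ 7 10 12] -86 [ 8 11 12] -88 [ 1  9 13] -90 [-1  1  1] 
50 [449 555 556] 52 [448 449 555] 72 [ 0 19 41] 74 [ 5 40 43] 76 [20 45 46] 80 [45 48 51] 82 [ 2 50 53] 84 [11 49 51] 88 [ 9 11 12] 90 [ 7  9 11]
```

After release the lid is level at 60 mm, so the cartridge is fully down. However, it sits about 5 mm toward +x and holds the far clip open. I'll regrip the rib and slide it back along −x.

Request:
{"method": "step_arm", "body": {"moves": [[[0, 0, -1, 0, 4.4], [0, 0, -1, 0, 4.4], [0, 0, -1, 0, 4.4], [0, 0, -1, 0, 4.4], [0, 0, -0.8, 0, 4.4], [0, 0, 0, 0, 2], [0, 0, 0, 0, 0], [0, 0, 0, 0, 0], [0, 0, 0, 0, 0], [0, 0, 0, 0, 0]]]}}

```text
clock: 13.5
tool_pos: [0.4459, -0.2743, 0.0819]
orientation: [-180.0, 0.0, 171.6]
force: [-0.8, -0.4, 1.2]
opening: 0.0236
gripper_force: 30.0
```

Request:
{"method": "step_arm", "body": {"moves": [[[-0.15, 0.02, 0, 0, 0], [-0.15, 0.02, 0, 0, 0], [-0.15, 0.02, 0, 0, 0], [-0.15, 0.02, 0, 0, 0], [0, 0, 0, 0, 0], [0, 0, 0, 0, 0]]]}}

```text
clock: 14.1
tool_pos: [0.4404, -0.2734, 0.082]
orientation: [-180.0, 0.1, 171.6]
force: [3.6, 0.5, 3.6]
opening: 0.0239
gripper_force: 30.0
```

```bash
python3 c.py wrist; python3 c.py side
```

```text
[ 0.44039916 -0.27344445  0.08198281] [-1.79990477e+02  6.85955178e-02  1.71583184e+02] [3.61122743 0.48018475 3.62060787]
lid plane [-6.63377175e-04  3.22887617e-03  5.99331119e+01] 3615 [-51.9471593  -26.99542732] [51.96697958 26.97887795]
-50 [59 60 61] -52 [59 60 61] -54 [59 60 61] -56 [59 60 61] -58 [58 59 60] -60 [30 55 60] -62 [29 29 30] -64 [29 30 37] -66 [38 39 40] -68 [39 40 40] -70 [40 42 43] -72 [43 44 46] -74 [46 48 49] -76 [49 51 52] -78 [51 52 53] -80 [-1 50 52] -82 [ 8  9 10] -84 [ 9  9 10] -86 [ 8  9 10] -88 [ 9  9 10] -90 [-1  0 10] 

[ 0.44033358 -0.27344559  0.08193249] [-1.79991671e+02  5.95343103e-02  1.71579233e+02] [3.73055429 0.02318849 3.16867126]
lid plane [-3.45922881e-02  1.34396854e-02  5.88848722e+01] 151 [-51.79143133 -26.09569119] [-30.554759    26.55656361]
-50 [401 453 503] -52 [ 60 397 402] -54 [ 59  61 327] -56 [59 61 61] -58 [58 60 62] -60 [32 51 61] -62 [10 31 32] -64 [ 0 30 38] -66 [ 1 39 43] -68 [ 0 40 42] -70 [ 0 42 44] -72 [ 2 46 47] -74 [47 49 50] -76 [-1 21 53] -78 [-1 51 55] -80 [-1  7 53] -82 [ 9 10 12] -84 [11 11 13] -86 [ 8 10 13] -88 [ 1  9 11] -90 [-2  0  2] 
56 [57 59 59] 68 [-1 41 43] 70 [39 42 44] 72 [ 0 42 46] 74 [ 6 46 49] 76 [47 49 51] 78 [20 51 54] 80 [26 52 53] 82 [ 1  7 11] 84 [11 11 12] 86 [ 7 10 11] 88 [ 9 10 12]
```

Request:
{"method": "step_arm", "body": {"moves": [[[0.05, 0, 0, 0, 0], [0, 0, 0, 0, 4], [0, 0, 0, 0, 4.4], [0, 0, 0, 0, 4.4], [0, 0, 1, 0, 4.4], [0, 0, 2, 0, 4.4], [0, 0, 3, 0, 4.4], [0, 1, 3, 0, 4.4], [0, 2, 3, 0, 6], [0, 3, 2, 0, 6]]]}}

```text
clock: 15.2
tool_pos: [0.4405, -0.2136, 0.2242]
orientation: [-180.0, 0.1, 171.5]
force: [0.6, -0.5, -0.2]
opening: 0.0547
gripper_force: 0.0
```

Request:
{"method": "step_arm", "body": {"moves": [[[1, 3, 0, 0.136, 8], [1, 3, 0, 0.136, 8.7], [1, 3, 0, 0.136, 8.7], [1, 3, 0, 0.136, 8.7], [1, 3, 0, 0.136, 8.7], [1, 3, 0, 0.136, 8.7], [0, 0, 0, 0.136, 8.7], [0, 0, 0, 0.136, 8.7], [0, 0, 0, 0.136, 8.7], [0, 0, 0, 0.136, 8.7]]]}}

```text
clock: 16.2
tool_pos: [0.5, -0.0333, 0.2221]
orientation: [180.0, -0.0, -110.2]
force: [-0.4, -0.1, 0.4]
opening: 0.0873
gripper_force: 0.0
```

```bash
python3 c.py wrist; python3 c.py side;python3 w.py w7|grep -v pla
```

```text
[ 0.49996862 -0.03333337  0.22209976] [ 1.79989954e+02 -9.38551916e-03 -1.10172827e+02] [-0.35619608 -0.10816826  0.44857116]
[ 0.5000333  -0.03338832  0.22212409] [ 1.79998576e+02 -5.06834432e-03 -1.09709659e+02] [ 0.02233525 -0.24523652 -0.67017142]
lid plane [-7.81658467e-03  5.00940841e-03  6.00001554e+01] 365 [-51.86499469 -26.680043  ] [51.9339933  26.80098391]
-50 [60 61 64] -52 [59 62 65] -54 [60 62 64] -56 [59 61 63] -58 [59 62 62] -60 [29 49 61] -62 [ 4 31 32] -64 [-1 31 38] -66 [-1 39 42] -68 [-1 41 43] -70 [-2 42 45] -72 [ 8 45 48] -74 [49 49 51] -76 [ 0 48 53] -78 [-1 27 54] -80 [-1  3 54] -82 [ 8 10 12] -84 [ 9 10 12] -86 [ 9 11 13] -88 [ 5 10 12] -90 [-3 -2  0] 
50 [59 60 61] 52 [58 59 61] 54 [56 59 60] 56 [58 60 62] 58 [58 60 62] 60 [57 59 60] 66 [34 37 39] 68 [13 40 41] 70 [21 40 43] 72 [ 6 44 47] 74 [ 5 45 50] 76 [48 49 52] 78 [49 51 53] 80 [26 50 52] 82 [ 4  9 11] 84 [ 9 10 12] 86 [10 10 12] 88 [ 8  8 13] 90 [ 8  9 11] 
[500.08814562 -33.42108612 222.11359474] [-1.79994425e+02  4.48002766e-04 -1.10391326e+02] [ 1.86788808e+01  4.20561354e+00 -2.11645301e+01  3.5037
[... 208 characters left out ...]
.6
lid 1896 [106.  13.] z 59 rect [ 583.  -247.4] [31.2 78.4] 67.9
lid 9 [153. 229.] z 60 rect [640.3 -20.4] [3.4 2.7] 60.8
clips 1877 [172. 190.] z 60 rect [609.1 -41.4] [112.   52.6] 78.9
clips 499 [ 13. 122.] z 60 rect [ 739.2 -194.2] [19.4 38.7] 85.2
clips 51 [101.   1.] z 63 rect [ 582.  -260.1] [ 3.5 14.5] 69.0
tray 310 [331. 306.] z 8 rect [476.5 201.2] [ 4.2 79.6] 80.4Traceback (most recent call last):
  File "c.py", line 12, in <module>
    print('lid plane',c,m.sum(),F[m].min(0),F[m].max(0))
                                ~~~~~~~~^^^
    return umr_minimum(a, axis, None, out, keepdims, initial, where)
ValueError: zero-size array to reduction operation minimum which has no identity
```

A is home: the lid spans ±60 mm, level at 60 mm, and both clips are upright. Next is cartridge B.

Request:
{"method": "step_arm", "body": {"moves": [[[2.5, -0.2, 0, 0.056, 8.7], [2.5, -0.2, 0, 0.056, 8.7], [2.5, -0.2, 0, 0.054, 8.7], [2.4, -0.2, -1, 0, 8.7], [1, 0, -2, 0, 8.7], [0, 0, -3, 0, 8.7], [0, 0, -3, 0, 8.7], [0, 0, -3, 0, 8.7], [0, 0, -2, 0, 8.7], [0, 0, -1.2, 0, 8.7]]]}}

```text
clock: 17.35
tool_pos: [0.6083, -0.0416, 0.0678]
orientation: [179.9, -0.1, -101.2]
force: [0.3, -0.1, 0.9]
opening: 0.0869
gripper_force: 0.0
```

Request:
{"method": "step_arm", "body": {"moves": [[[0, 0, 0, 0, 8.7], [0, 0, -0.4, 0, 8.7], [0, 0, 0, 0, 0], [0, 0, 0, 0, 0], [0, 0, 0, 0, 0], [0, 0, 0, 0, 0], [0, 0, 0, 0, 0], [0, 0, 0, 0, 0], [0, 0, 0, 0, 0], [0, 0, 0, 0, 0]]]}}

```text
clock: 18.35
tool_pos: [0.6093, -0.0414, 0.0655]
orientation: [180.0, -0.0, -101.0]
force: [0.2, 0.3, -0.1]
opening: 0.0287
gripper_force: 0.0
```

Request:
{"method": "step_arm", "body": {"moves": [[[0, 0, 1, 0, 0], [0, 0, 2, 0, 0], [0, 0, 3, 0, 0], [0, 0, 3, 0, 0], [0, 0, 2, 0, 0], [0, 0, 1, 0, 0], [0, 0, 0, 0, 0], [0, 0, 0, 0, 0], [0, 0, 0, 0, 0]]]}}

```text
clock: 19.25
tool_pos: [0.6084, -0.0414, 0.184]
orientation: [179.9, -0.0, -101.0]
force: [0.0, 0.5, -2.1]
opening: 0.0235
gripper_force: 29.9
```

```bash
python3 - <<'E'
from h import *
o=ctrl.get_obs();print(o['tool_pos'],o['orientation'])
i,p,d=cam('wrist');C=cloud(i,d);Z=C[...,2];t=o['tool_pos'][2]
Q=C[(abs(Z-(t-.0045))<.006)&(d>0)];print('lid',cv2.minAreaRect((Q[:,:2]*1000).astype(np.float32)),np.median(Q[:,2]),len(Q))
for k in range(4): viewer.snapshot('wrist');print(ctrl.get_obs()['force'].round(2))
E
```

```text
[ 0.60837914 -0.04143789  0.18395399] [ 1.79855013e+02 -4.02398733e-02 -1.01017672e+02]
lid ((608.6651611328125, -41.73387145996094), (118.50841522216797, 60.29287338256836), 78.95378875732422) 0.17489618035970014 7423
[ 0.26  0.04 -2.74]
[-0.48  0.74 -1.83]
[ 0.24  0.39 -2.34]
[-0.52 -0.13 -2.63]
```

Request:
{"method": "step_arm", "body": {"moves": [[[-1, 2.6, 0, 0.132, 0], [-1, 2.6, 0, 0.132, 0], [-1, 2.6, 0, 0.132, 0], [-1, 2.6, 0, 0.132, 0], [-1, 2.6, 0, 0.132, 0], [-1, 2.6, 0, 0.132, 0], [-1, 2.6, 0, 0.132, 0], [-1, 2.6, 0, 0.132, 0], [-1, 2.6, 0, 0.132, 0], [-1, 2.6, 0, 0.132, 0]]]}}

```text
clock: 20.5
tool_pos: [0.5087, 0.2196, 0.1855]
orientation: [180.0, 0.0, -25.1]
force: [0.6, 0.2, -2.8]
opening: 0.0242
gripper_force: 29.9
```

Request:
{"method": "step_arm", "body": {"moves": [[[-0.9, 2.6, 0, 0.13, 0], [-0.9, 2.6, 0, 0.13, 0], [0, 0, -2, 0, 0], [0, 0, -2, 0, 0], [0, 0, -2, 0, 0], [0, 0, -1, 0, 0], [0, 0, 0, 0, 0], [0, 0, 0, 0, 0]]]}}

```text
clock: 21.3
tool_pos: [0.4918, 0.2708, 0.1161]
orientation: [-180.0, -0.0, -10.5]
force: [0.1, 0.8, -1.2]
opening: 0.0239
gripper_force: 29.9
```

```bash
python3 - <<'E'
from h import *
i,p,d=cam('scene');cv2.imwrite('pics/s8.png',cv2.resize(p[90:300,150:450],None,fx=2.5,fy=2.5))
E
```

```text
(no output)
```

View pics/s8.png

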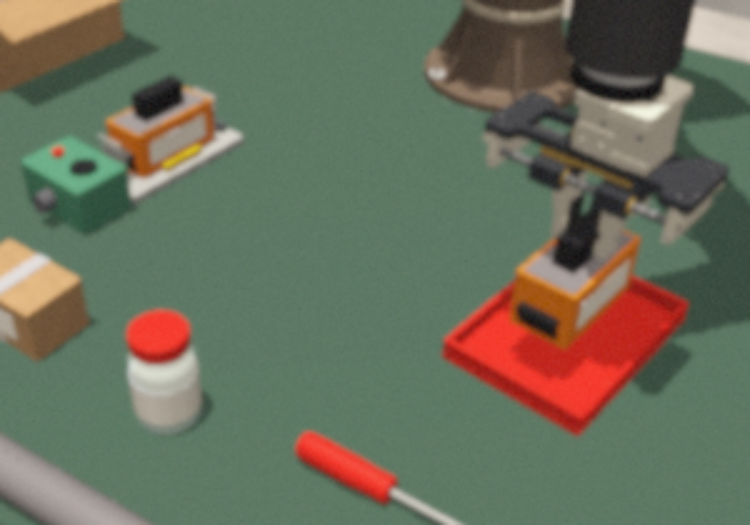

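Scene crop: cartridge A sits level in the cradle at (160,125), and B hangs aligned over the middle of the tray at (575,290). I'll lower B to the floor.

Request:
{"method": "step_arm", "body": {"moves": [[[0, 0, -1.5, 0, 0], [0, 0, -1.2, 0, 0], [0, 0, -0.7, 0, 0], [0, 0, -0.3, 0, 0], [0, 0, -0.2, 0, 0], [0, 0, -0.2, 0, 0], [0, 0, 0, 0, 0], [0, 0, 0, 0, 0]]]}}

```text
clock: 22.15
tool_pos: [0.4917, 0.2711, 0.0751]
orientation: [-179.9, -0.0, -10.5]
force: [-1.0, 0.6, -1.1]
opening: 0.0239
gripper_force: 30.0
```

Request:
{"method": "step_arm", "body": {"moves": [[[0, 0, -0.1, 0, 0], [0, 0, 0, 0, 0], [0, 0, 0, 0, 0]]]}}

```text
clock: 22.45
tool_pos: [0.4918, 0.2713, 0.0749]
orientation: [-179.9, -0.1, -10.4]
force: [-2.9, 1.7, 8.6]
opening: 0.0235
gripper_force: 30.0
```

Contact with the floor; release and retreat.

Request:
{"method": "step_arm", "body": {"moves": [[[0, 0, 0.1, 0, 0], [0, 0, 0, 0, 2.6], [0, 0, 0, 0, 5], [0, 0, 0, 0, 6], [0, 0, 0, 0, 6], [0, 0, 1, 0, 6], [0, 0, 2, 0, 6], [0, 0, 4, 0, 6], [0, 0, 4, 0, 6], [0, 0, 4, 0, 6]]]}}

```text
clock: 23.45
tool_pos: [0.4912, 0.2704, 0.227]
orientation: [-180.0, -0.0, -10.5]
force: [0.2, 0.8, -0.3]
opening: 0.0602
gripper_force: 0.0
```

Request:
{"method": "step_arm", "body": {"moves": [[[0, 3, 1, 0, 6], [0, 4, 0, 0, 6], [0, 4, 0, 0, 6], [0, 4, 0, 0, 6], [0, 3, 0, 0, 6], [0, 0, 0, 0, 6], [0, 0, 0, 0, 6]]]}}

```text
clock: 24.15
tool_pos: [0.4909, 0.451, 0.2345]
orientation: [180.0, 0.0, -10.4]
force: [-0.9, 0.2, -0.0]
opening: 0.0603
gripper_force: 0.0
```

```bash
python3 c.py side; python3 - <<'E'
from h import *
i,p,d=cam('side');C=cloud(i,d);Z=C[...,2]
m=(d>0)&(abs(C[...,0]-.49)<.1)&(abs(C[...,1]-.268)<.08)&(Z>.055)&(Z<.075)
P=C[m];c=np.linalg.lstsq(np.c_[P[:,:2]-P[:,:2].mean(0),np.ones(len(P))],P[:,2],rcond=None)[0];print(c,cv2.minAreaRect((P[:,:2]*1000).astype(np.float32)))
cv2.imwrite('pics/s9.png',cv2.resize(p[90:350,130:390],None,fx=2.2,fy=2.2))
E
```

```text
[0.49094834 0.45104406 0.2344651 ] [ 1.79956237e+02  1.48304195e-02 -1.04180865e+01] [-0.86135935  0.16485596 -0.00831159]
lid plane [-8.54088746e-03  1.49289272e-02  5.99485855e+01] 380 [-51.91624234 -26.91135962] [51.7786198  26.71589853]
-50 [59 61 63] -52 [59 61 63] -54 [58 61 63] -56 [59 61 62] -58 [60 61 63] -60 [30 48 60] -62 [ 9 29 32] -64 [-2 31 39] -66 [ 2 40 41] -68 [ 3 41 44] -70 [ 0 42 45] -72 [ 0 46 49] -74 [43 49 51] -76 [ 1 40 54] -78 [-1 27 53] -80 [ 0  2 54] -82 [ 9 11 13] -84 [ 8 10 11] -86 [ 9 10 12] -88 [ 5  9 11] -90 [-2  0  3] 
50 [58 59 61] 52 [59 60 62] 54 [58 60 61] 56 [58 60 61] 58 [58 59 61] 60 [57 58 59] 64 [38 39 42] 66 [35 37 40] 68 [ 0 39 42] 70 [ 0 41 43] 72 [ 0 44 47] 74 [ 1 45 48] 76 [48 50 53] 78 [47 52 54] 80 [50 51 52] 82 [ 0  6 10] 84 [ 8 10 13] 86 [ 8 11 13] 88 [ 9 10 14] 
[0.00435404 0.05652857 0.06485067] ((492.7437438964844, 266.2283020019531), (63.99564743041992, 120.85293579101562), 80.19254302978516)
```

View pics/s9.png

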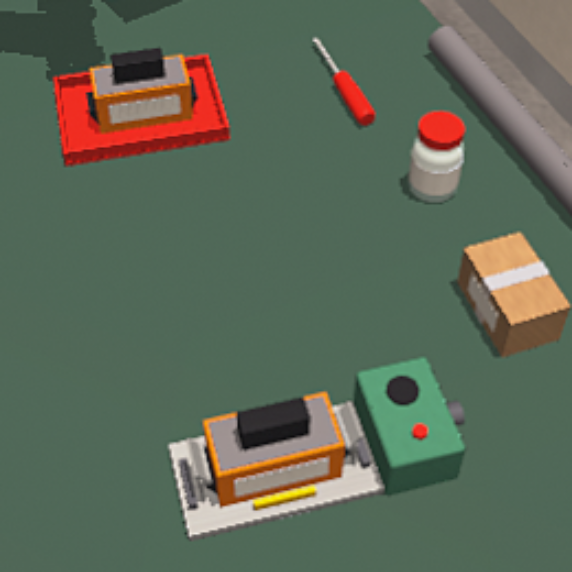

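Side view: A is home in the cradle (275,445) with the clips upright. B stands flat in the tray (140,92), and the bystanders have not moved.

```bash
python3 -c "
from plant import close_job
print(close_job())"
```

```text
the job is handed in; nothing more can be done
None
```

The job is handed in (no verdict was returned): the heavier cartridge (about 5.3 N) is home in the cradle with both clips upright, after I slid it back about 5 mm to let the far clip close, and the lighter one (about 2.3 N) stands upright in the tray with the jar, carton and screwdriver untouched.

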